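# Latch the paper bay's gate

### The arm

A 6-joint arm with a two-finger parallel gripper is mounted at the origin on the work surface. World frame = base frame: x ahead of the robot, y to its left, z up, the work surface at z = 0. Lengths are in m, angles in rad, forces in N, time in s.
With the tool pointing down it reaches from about 0.35 to 1 m from the base axis. Payload 7.1 kg.
Tool frame: the origin (TCP) lies on the mounting face of the last link; the fingertips stand 173 mm ahead of it and the grasp point (between the pads) lies 155 mm ahead of it; z points along the fingers, y is the direction in which the jaws open and shut (so a half turn about z gives the same grasp; the last joint's range is limited). The gripper opens to 85 mm and grips with 20 to 120 N. Pads are 22 mm wide; open, the fingers measure 114 mm over their backs; the gripper's body (76 mm by 85 mm) begins 54 mm behind the grasp point. The pads swing forward as they close: fully open they stand 13 mm farther back than shut.
Start: joints at [-1.18, 0.423, 1.63, -0, 1.089, -0.019], TCP at [0.249, -0.573, 0.405] pointing down, gripper open.
Joint ranges: [-3, 3], [-0.9, 2.11], [0.09, 2.58], [-1.31, 4.45], [0.11, 2.69], [-2.54, 2.54]. Speed limits (rad/s): [2.39, 2.39, 3.01, 3.14, 3.14, 3.14].

### API

Orientations are given as a unit quaternion [x, y, z, w].
In Python, from cell import r, grab_frame gives the robot as it stands.
- The arm moves only by the shell command python3 -m jog 'ROWS' [OPENING] [FORCE]. ROWS is a JSON object of lists of equal length, an entry for each row: "xyz": the shift along the tool's x, y, z in mm, a list of three; "angular": the turn, a rotation vector about the tool's x, y, z in degrees, a list of three. A call has 1 to 12 rows; each row shifts and turns the commanded pose from where the row before left it, along the tool's axes as they then stand; what a row does not reach is not made up. A row lasts 1/8 s, in which the tool goes at most 62.5 mm and 10.7 degrees, less where a joint would pass 70% of its speed; a pose out of reach is approached as far as the arm can. A call with a gripper value outside its range is refused whole. OPENING is the opening, from 0 (shut) to 1 (fully open), set as the call begins (- or left out, the last holds). The fingers move at their own pace and stop on an object; FORCE is the grip in N (left out, the last holds). Time passes only in rows, so rows that do not move let the fingers close. It gives the time, the measured TCP pose, the force and the opening at its end, in the units of the state.
- r.state(): the state, without advancing time (a new reading comes with each control period).
- grab_frame(name): name is "scene" or "top" or "wrist"; returns a dict with "frame" (384x512x3 uint8, red, green, blue), "vertical_fov" (degrees; the focal length in pixels is half the picture's height over the tangent of half this angle, whatever the lens; pixels are square), "cx", "cy" (the principal point, pixels), "R" (3x3) and "t" (3): a world point X has camera coordinates R X + t. Camera axes: x right, y down, z forward; pixel columns grow to the right and rows downward; lengths in m; the calibration is good to about 2 mm. The wrist camera is an equidistant fisheye: a pixel r from the principal point sees the ray r / f radians off the axis. A picture is of the moment at which its call begins. There is no depth.
- r.hand_in(): hands the job in, once; it reports no verdict.
The state is a dict: "t": time; "joint_pos": joint angles; "joint_vel": joint speeds; "joint_efforts": joint torques, N m; "eef_pos": TCP position; "tool_rot": TCP orientation; "ft_force": force on the tool from outside, world axes, zero at the start; "moment": the same for the moment, N m; "width": finger opening in m.
Only numpy, scipy, OpenCV 4.12 (cv2) and the standard library are available. Lean on these libraries where they do the work, as an engineer would, in place of code of your own. Each camera call takes 0.05 s, during which the arm holds its last target.

### The job

Close the low wooden gate of the paper bay and latch it: by its red knob lift the blue latch bar, swing the gate shut with the bar raised over the yellow striker until you feel the rubber buffer, and let the bar drop fully into the catch between striker and buffer, then let go. Do it gently: do not slam the gate, jam the bar against the striker or press hard on the buffer, and leave everything else on the desk where it is.

Things in the scene. Friction and masses are not known exactly. Their poses are not given: they have to be found in the camera images.
- bay: wooden paper bay fixed to the desk, open at the top, 350 mm deep, 280 mm wide, sides 70 mm tall. Origin: on the desk, at the middle of its front; its x points from the front into the bay, y to the left seen from the robot, z up. It carries the gate across its front.
- gate_hinge (a point): point on the gate's upright hinge axis, 115 mm above the desk, at the left (+y) end of the bay's front (0, 120, 115 mm in the bay's frame). Its frame turns with the gate: x is the gate's normal into the bay, -y runs along the gate to its free edge 230 mm away.
- gate (a joint): opening angle of the light wooden gate (rad): 0 is exactly across the front of the bay, positive is open, the free edge swung out towards the robot (clockwise seen from above); stops at -0.14 and 1.0. Slight friction (0.06 N m) keeps it in place. The gate is 12 mm thick, 230 mm long, its top 125 mm above the desk. Latched it reads between -0.09 and 0.09, depending on the keeper's place.
- latch_pivot (a point): pivot of the latch bar, on the robot's side of the gate, 140 mm along the gate from the hinge axis, 13 mm in front of the gate's mid-plane (the bar's mid-plane) and 115 mm above the desk; the pivot axis is the gate's normal.
- latch (a joint): lift angle of the latch bar (rad): 0 is level and fully dropped (its lower stop), positive lifts the free end; upper stop 0.4. It falls back by its own weight (about 2 N at the knob).
- latch_bar: blue steel latch bar, 8 mm thick (along the gate's normal), 16 mm tall, running from 20 mm behind the pivot to 155 mm beyond it, past the gate's free edge. Origin at the pivot, -y along the bar to its free end.
- latch_knob (a point): middle of the grip of the red knob: a round 14 mm bar standing 46 mm out of the latch bar's face towards the robot (plus a 4 mm end disc, 20 mm across), level, 60 mm along the bar from the pivot. The point lies on the knob's axis, 27 mm in front of the bar's mid-plane. Pinch it from above, fingers either side along the gate; it turns between flat fingers.
- post: white post, 140 mm (x) by 28 mm by 90 mm tall, fixed to the desk beyond the gate's free edge. Origin: on the desk, in line with the bay's front, 150 mm to the right (-y) of the bay's middle; axes as the bay's. It carries a steel keeper: from the robot's side first the yellow striker, then the catch (a 16 mm gap for the 8 mm bar), then an upright black rubber buffer.
- catch_nominal (a point): point on the post where the bar's mid-line stands with gate and latch at 0, 115 mm above the desk. The keeper is screwed down in slots: the real middle of its catch lies anywhere from 18 mm nearer the robot to 18 mm farther along the bay's x. The offset is not given: feel for the buffer, whose face is 8 mm beyond the real middle; it gives 1 mm per 4 N and stops the bar raised or dropped.
- striker_nominal (a point): top centre of the yellow striker if the keeper offset were 0 (the striker shares that offset of up to 18 mm either way). Striker: 34 mm deep (x), 24 mm wide, square front without ramp, top 125 mm above the desk, 18 mm above the underside of the dropped bar. The latch must read 0.17 or more to pass over it; about 0.14 to 0.16 means that the bar lies on it.
- tape_roll: roll of brown packing tape, 90 mm across and 48 mm tall, on the ream; origin: centre of its underside (leave alone)
- mug: white mug, 80 mm across, 95 mm tall; origin: centre of its underside (leave alone)
- water_bottle: clear water bottle, 64 mm across, 200 mm tall; origin: centre of its underside (leave alone)
- pen_pot: black pot of pens, 76 mm across, 150 mm tall; origin: centre of its underside (leave alone)
- stapler: black stapler, 150 x 36 x 54 mm; origin: centre of its underside (leave alone)
- hole_punch: grey and black hole punch, 100 x 120 x 65 mm; origin: centre of its underside (leave alone)
- clip_box: open orange box of paper clips, 90 x 60 x 30 mm; origin: centre of its underside (leave alone)

How it is judged:
By the outcome, as a careful person would: the job done as asked, in the order asked, and still so for the second after the job is handed in, with the robot touching nothing.
It also fails if it takes over 51 s, if anything falls off the work surface, if the arm or the gripper's body presses on something with over 40 N, if the wrist force passes 120 N, or if a joint passes its speed limit or range.

## Working session

There is one attempt and no reset: what is moved stays moved. The work goes in short steps, Python scripts to look and compute and a shell command to move; the robot and the scene stay as the last step left them, time stands still between calls to the robot, and variables do not carry over. Pictures are saved under pics/ and viewed, and the job is handed in when it is done.

```bash
ls; mkdir -p pics
python3 - <<'E'
from cell import r, grab_frame
import cv2,numpy as np
s=r.state(); print({k:np.round(v,3).tolist() for k,v in s.items()})
for n in ("scene","top","wrist"):
    d=grab_frame(n); cv2.imwrite(f"pics/{n}0.png",d["frame"][...,::-1])
    print(n,d["vertical_fov"],d["cx"],d["cy"],np.round(d["R"],3).tolist(),np.round(d["t"],3).tolist())
E
```

```text
pics
{'t': 0.0, 'joint_pos': [-1.18, 0.424, 1.631, 0.0, 1.089, -0.019], 'joint_vel': [-0.0, 0.001, -0.001, -0.003, -0.0, -0.0], 'joint_efforts': [-0.002, -55.739, -28.175, -0.0, 0.007, 0.0], 'eef_pos': [0.249, -0.573, 0.404], 'tool_rot': [0.979, 0.203, -0.0, -0.001], 'ft_force': [0.582, 0.042, -0.511], 'moment': [-0.008, -0.031, 0.01], 'width': 0.086}
scene 52.25191654555347 254.08316811501842 190.78367142558335 [[0.867, 0.499, -0.001], [0.408, -0.71, -0.574], [-0.287, 0.497, -0.819]] [-0.461, -0.207, 1.458]
top 51.334128245969126 244.8414619350397 192.19718724577908 [[0.026, -1.0, 0.015], [-0.988, -0.028, -0.149], [0.149, -0.011, -0.989]] [-0.063, 0.559, 1.19]
wrist 65.70646984690485 256.4187474098826 190.5576430978618 [[0.399, -0.917, -0.002], [-0.876, -0.381, 0.296], [-0.272, -0.117, -0.955]] [-0.625, -0.04, 0.381]
```

View pics/scene0.png

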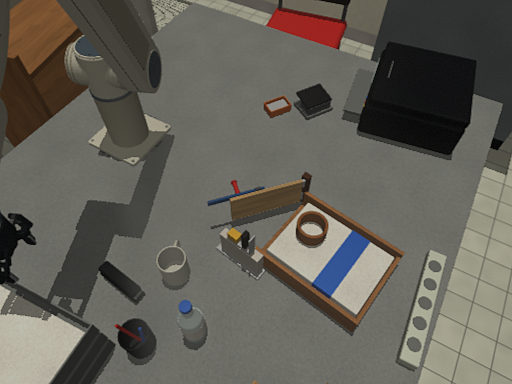

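View pics/top0.png

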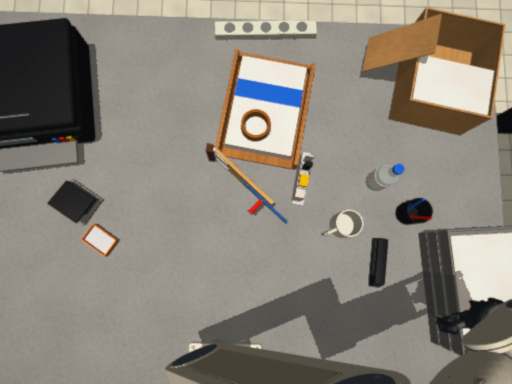

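View pics/wrist0.png

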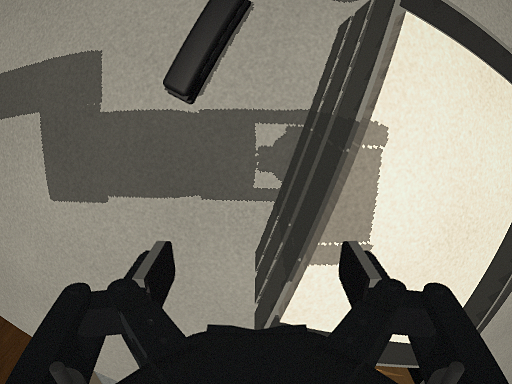

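The top view shows the hinge near (211,150), the red knob at (257,207), the bar's tip at (286,221) and the yellow striker at (304,180). In the scene view the knob is at (236,187) and the striker at (235,233). I'll measure these by colour next.

```bash
cat > h.py <<'E'
import numpy as np,cv2
def load(n,d):
    f=d["frame"].shape[0]/2/np.tan(np.radians(d["vertical_fov"]/2)); return f
def ray(d,u,v,fish=False):
    f=load(0,d); x=np.array([u-d["cx"],v-d["cy"]])
    if fish:
        rr=np.linalg.norm(x); th=rr/f; c=np.r_[x/max(rr,1e-9)*np.sin(th),np.cos(th)]
    else: c=np.r_[x/f,1]
    R=np.array(d["R"]);t=np.array(d["t"]); w=R.T@c
    return -R.T@t,w/np.linalg.norm(w)
def onz(d,u,v,z,fish=False):
    o,w=ray(d,u,v,fish); return o+w*(z-o[2])/w[2]
def tri(a,b):
    (o1,w1),(o2,w2)=a,b
    A=np.c_[w1,-w2]; s=np.linalg.lstsq(A,o2-o1,rcond=None)[0]
    p,q=o1+s[0]*w1,o2+s[1]*w2; return (p+q)/2,np.linalg.norm(p-q)
E
python3 - <<'E'
from cell import grab_frame
from h import *
for n,(x0,y0,x1,y1) in dict(scene=(190,160,330,300),top=(190,130,330,235)).items():
    d=grab_frame(n); im=d["frame"]; h=cv2.cvtColor(im,cv2.COLOR_RGB2HSV)
    np.savez(f"{n}.npz",**d)
    H,S,V=[h[...,i].astype(int) for i in range(3)]
    m=dict(red=((H<6)|(H>174))&(S>170)&(V>80),blue=(H>100)&(H<118)&(S>140)&(V>50),yel=(H>18)&(H<30)&(S>190)&(V>120))
    for k,a in m.items():
        a=a.copy(); b=np.zeros_like(a); b[y0:y1,x0:x1]=a[y0:y1,x0:x1]
        nn,l,st,c=cv2.connectedComponentsWithStats(b.astype(np.uint8))
        for i in range(1,nn):
            if st[i,4]>8:
                ys,xs=np.where(l==i); rc=cv2.minAreaRect(np.c_[xs,ys].astype(np.float32)); print(n,k,st[i],np.round(c[i],1),np.round(rc[0],1),np.round(rc[1],1),round(rc[2],1), np.round(cv2.boxPoints(rc),1).tolist())
    cr=cv2.resize(im[y0:y1,x0:x1],None,fx=5 if n=="top" else 4,fy=5 if n=="top" else 4,interpolation=cv2.INTER_CUBIC)
    cv2.imwrite(f"pics/{n}1.png",cr[...,::-1])
E
```

```text
scene red [231 181   8  12  45] [235.  186.3] [234.7 186.6] [12.3  4.1] 71.6 [[230.8000030517578, 181.39999389648438], [234.6999969482422, 180.10000610351562], [238.60000610351562, 191.8000030517578], [234.6999969482422, 193.10000610351562]]
scene blue [215 190  40  11  61] [236.2 194.7] [234.5 195.1] [ 2.  40.3] 74.4 [[214.89999389648438, 199.60000610351562], [253.6999969482422, 188.8000030517578], [254.1999969482422, 190.6999969482422], [215.39999389648438, 201.5]]
scene blue [312 261  18  37 349] [323.3 280.9] [320.5 279. ] [36. 17.] 90.0 [[312.0, 261.0], [329.0, 261.0], [329.0, 297.0], [312.0, 297.0]]
top red [249 200  13  14  69] [255.1 206.4] [255.5 206.5] [ 4.2 15.6] 45.0 [[248.5, 210.5], [259.5, 199.5], [262.5, 202.5], [251.5, 213.5]]
top blue [249 187  37  35  99] [266.6 203.5] [267.1 203.9] [49.5  2.2] 42.7 [[248.1999969482422, 187.89999389648438], [249.6999969482422, 186.3000030517578], [286.0, 219.89999389648438], [284.5, 221.5]]
top yel [299 175  10  12  91] [303.4 180. ] [303.4 180.1] [ 8.1 11.2] 9.5 [[298.5, 184.89999389648438], [300.3999938964844, 173.89999389648438], [308.29998779296875, 175.1999969482422], [306.5, 186.1999969482422]]
```

View pics/scene1.png

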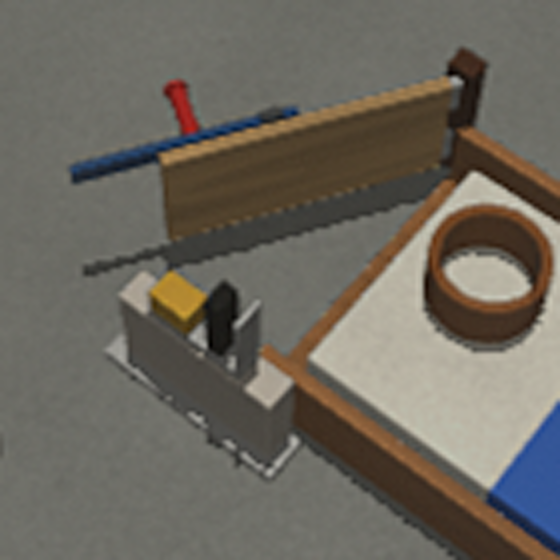

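View pics/top1.png

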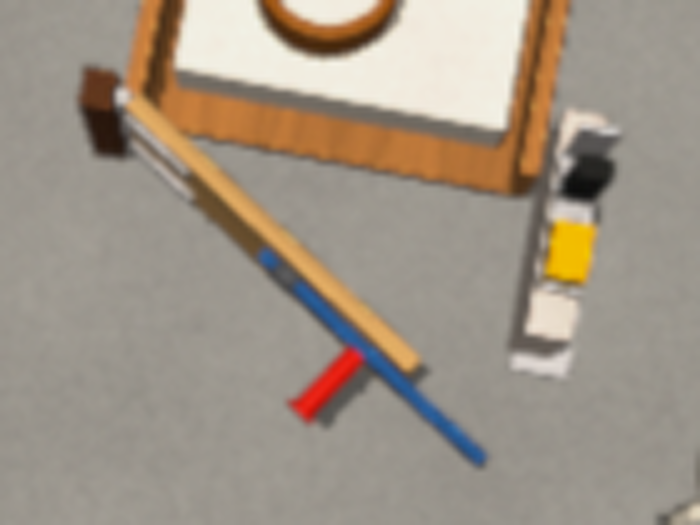

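Run:
```python
from h import *
T=dict(np.load("top.npz")); S=dict(np.load("scene.npz"))
def tp(X,Y): return 190+(X+.5)/5-.5,130+(Y+.5)/5-.5
def sp(X,Y): return 190+(X+.5)/4-.5,160+(Y+.5)/4-.5
P=lambda n,X,Y,z: print(n,np.round(onz(T,*tp(X,Y),z)*1000,1))
P('hinge top?',122,97,.125);P('gate top free',413,366,.125)
P('bartip top',480,460,.123);P('bar rear',265,253,.123)
P('striker',571,252,.125);P('postfront',552,315,.09);P('knob end',301,410,.120);P('knob root',352,356,.121)
P('post f',551,338,.09);P('post r',584,112,.09)
P('bay right rail fr',533,178,.07)
Q=lambda n,a,b:print(n,*[np.round(v*1000,1) for v in tri(ray(T,*tp(*a)),ray(S,*sp(*b)))])
Q('striker',(571,252),(180,293));Q('bartip',(480,460),(74,173));Q('knobend',(301,410),(174,87));Q('gate free',(413,366),(164,157));Q('hinge',(122,97),(458,82))
Q('buffer top',(590,172),(218,290))
# bay sides from brown fit
for u,v in [(236.5,53),(313.5,66),(302,165)]: print(np.round(onz(T,u,v,.07)*1000,1))
```

```text
hinge top? [672.5  46.3 125. ]
gate top free [ 519.1 -126.2  125. ]
bartip top [ 466.5 -165.5  123. ]
bar rear [582.8 -39.6 123. ]
striker [ 588.2 -216.6  125. ]
postfront [ 556.3 -211.1   90. ]
knob end [492.5 -62.8 120. ]
knob root [524.4 -91.3 121. ]
post f [ 542.5 -210.6   90. ]
post r [ 680.7 -229.8   90. ]
bay right rail fr [ 643.6 -202.    70. ]
striker [ 591.1 -215.3  121.7] 6.0
bartip [ 469.1 -164.9  113.7] 5.0
knobend [493.7 -62.2 116.2] 2.0
gate free [ 521.8 -124.6  121.7] 5.8
hinge [677.3  48.7 115.5] 5.7
buffer top [ 627.4 -219.7  166.2] 2.5
[1002.5   -9.4   70. ]
[ 966.9 -254.7   70. ]
[ 644.8 -219.8   70. ]
```

```bash
cat >> h.py <<'E'
from scipy.spatial.transform import Rotation as Ro
H=np.array([672.5,46.3]);
def knob(gyaw,lift=0,hin=H):   # world knob point mm; gate-frame yaw deg (world)
    a=np.radians(gyaw); p=np.array([-40,-140-60*np.cos(lift)])
    return np.r_[hin+np.array([[np.cos(a),-np.sin(a)],[np.sin(a),np.cos(a)]])@p,115+60*np.sin(lift)]
def need(s,p,yaw): # tool shift mm & tool-z turn deg to bring TCP to p(mm), tool x yaw
    R=Ro.from_quat(s["tool_rot"]).as_matrix(); d=R.T@(np.array(p)-np.array(s["eef_pos"])*1000)
    y=np.degrees(np.arctan2(R[1,0],R[0,0])); t=-((yaw-y+180)%360-180)
    tilt=np.degrees(np.arccos(-R[2,2]))
    return np.round(d,1),round(t,2),round(y,2),round(tilt,2)
E
python3 - <<'E'
from h import *; from cell import r
s=r.state(); k=knob(-42); print(k, need(s,[508.7,-76.5,405],138))
E
```

```text
[508.94808571 -75.56374084 115.        ] (array([ 4.361e+02, -3.520e+02, -4.000e-01]), np.float64(-114.52), np.float64(23.48), np.float64(0.04))
```

```bash
python3 -m jog '{"xyz":[[20,-16,0],[36,-29,0],[42,-34,0],[42,-34,0],[42,-34,0],[42,-34,0],[42,-34,0],[42,-34,0],[42,-34,0],[42,-34,0],[30,-24,0],[14,-11,0]],"angular":[[0,0,0],[0,0,0],[0,0,0],[0,0,0],[0,0,0],[0,0,0],[0,0,0],[0,0,0],[0,0,0],[0,0,0],[0,0,0],[0,0,0]]}' 0.6
python3 -m jog '{"xyz":[[0,0,0],[0,0,0],[0,0,0],[0,0,0],[0,0,0],[0,0,0],[0,0,0],[0,0,0],[0,0,0],[0,0,0],[0,0,0],[0,0,0]],"angular":[[0,0,-10],[0,0,-10],[0,0,-10],[0,0,-10],[0,0,-10],[0,0,-10],[0,0,-10],[0,0,-10],[0,0,-10],[0,0,-10],[0,0,-10],[0,0,-4.5]]}'
python3 - <<'E'
from h import *; from cell import r,grab_frame
s=r.state(); print(np.round(s["joint_pos"],2),s["width"],need(s,[508.7,-76.5,270],138))
d=grab_frame("wrist"); np.savez("w1.npz",**d); cv2.imwrite("pics/w1.png",d["frame"][...,::-1])
E
```

```text
t: 1.75
eef_pos: [0.5087, -0.0741, 0.4047]
tool_rot: [0.979, 0.205, -0.0, -0.0]
ft_force: [0.4, -0.9, 0.4]
width: 0.0511
t: 3.25
eef_pos: [0.508, -0.0767, 0.4046]
tool_rot: [0.357, 0.934, -0.0, -0.0]
ft_force: [0.6, -0.2, -1.2]
width: 0.0511
[-0.17  0.26  1.87 -0.    1.01 -1.01] 0.05113342764341287 (array([ -0.5,   0.7, 134.6]), np.float64(0.16), np.float64(138.16), np.float64(0.03))
```

View pics/w1.png

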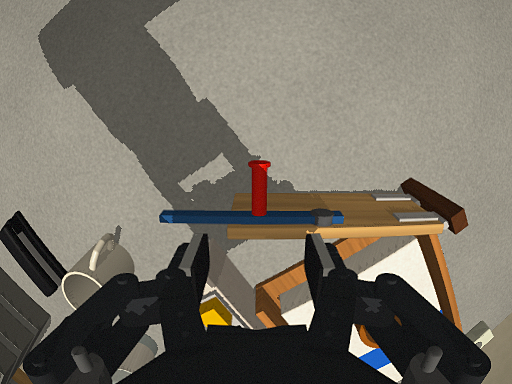

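The knob stands upright between the fingers, from (260,165) to (259,214), and the bar lies level at row 216, so the yaw matches. I'll check the position with the fisheye model.

Run:
```python
from h import *
W=dict(np.load("w1.npz"))
im=W["frame"];h=cv2.cvtColor(im,cv2.COLOR_RGB2HSV).astype(int)
m=((h[...,0]<6)|(h[...,0]>174))&(h[...,1]>170)&(h[...,2]>80); m[:150]=0;m[230:]=0;m[:,:240]=0;m[:,280:]=0
ys,xs=np.where(m); print(xs.min(),xs.max(),ys.min(),ys.max())
for y in (175,190,205): 
    c=xs[ys==y]; print(y,c.min(),c.max(),np.round(onz(W,c.mean(),y,.121,1)*1000,1))
a=onz(W,(xs[ys==175]).mean(),ys.min(),.12,1); b=onz(W,xs[ys==205].mean(),ys.max(),.12,1); print(a*1000,b*1000,(a+b)*500)
for n,u,v in(('tip',161,213),('rear',342,215),('free',228,231),('hinge',441,229)): print(n,np.round(onz(W,u,v,.124,1)*1000,1))
```

```text
248 269 160 215
175 252 266 [500.8 -68.  121. ]
190 252 266 [511.1 -77.2 121. ]
205 252 266 [521.7 -86.6 121. ]
[490.85106397 -59.1514688  120.        ] [529.33203269 -93.39901712 120.        ] [510.09154833 -76.27524296 120.        ]
tip [ 465.9 -160.1  124. ]
rear [580.4 -34.9 124. ]
free [ 521.  -124.6  124. ]
hinge [673.5  40.3 124. ]
```

```bash
python3 -m jog '{"xyz":[[-0.5,0.5,12],[0,0,20],[0,0,24],[0,0,24],[0,0,22],[0,0,16],[0,0,10],[0,0,6],[0,0,0]],"angular":[[0,0,0],[0,0,0],[0,0,0],[0,0,0],[0,0,0],[0,0,0],[0,0,0],[0,0,0],[0,0,0]]}'
python3 - <<'E'
from h import *; from cell import r,grab_frame
s=r.state(); print(s["width"],s["ft_force"],need(s,[509.3,-76.5,270],138))
d=grab_frame("wrist"); cv2.imwrite("pics/w2.png",d["frame"][...,::-1])
E
```

```text
t: 4.42
eef_pos: [0.5094, -0.0766, 0.2706]
tool_rot: [0.359, 0.933, -0.0, -0.0]
ft_force: [-0.0, -0.5, 0.7]
width: 0.0509
0.05094340570506664 [-0.01062266 -0.51480416  0.73432252] (array([0.2, 0. , 0.6]), np.float64(-0.03), np.float64(137.97), np.float64(0.01))
```

View pics/w2.png

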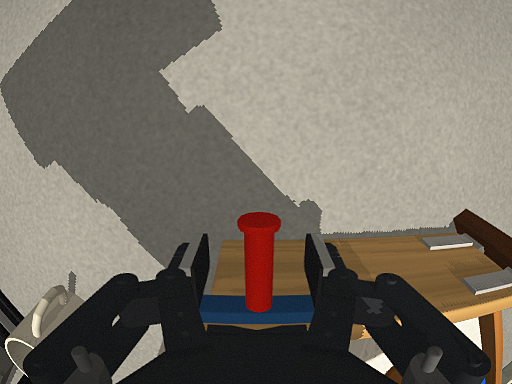

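The knob, at columns 245 to 272, is centred between the pads at 208 and 308. Now I'll close on it with a moderate grip.

```bash
python3 -m jog '{"xyz":[[0,0,0],[0,0,0],[0,0,0],[0,0,0],[0,0,0],[0,0,0]],"angular":[[0,0,0],[0,0,0],[0,0,0],[0,0,0],[0,0,0],[0,0,0]]}' 0 30
python3 - <<'E'
from h import *; from cell import r
s=r.state(); print(s["width"],np.round(s["ft_force"],1),need(s,[509.3,-76.5,270],138))
E
```

```text
t: 5.22
eef_pos: [0.5102, -0.0765, 0.2713]
tool_rot: [0.359, 0.934, 0.0, 0.001]
ft_force: [4.6, 3.0, 2.0]
width: 0.0131
0.013124294056516762 [4.6 3.  2. ] (array([ 0.7, -0.6,  1.3]), np.float64(-0.02), np.float64(137.98), np.float64(0.15))
```

```bash
python3 -m jog '{"xyz":[[0,0,-2],[0,0,-3],[0,0.5,-4],[0,0.8,-4],[0,0.9,-3.5],[0,0,0],[0,0,0]],"angular":[[0,0,0],[0,0,0],[0,0,0],[0,0,0],[0,0,0],[0,0,0],[0,0,0]]}'
python3 - <<'E'
from h import *; from cell import r,grab_frame
s=r.state(); print(s["width"],np.round(s["ft_force"],1),np.round(s["moment"],2),need(s,[509.3,-76.5,270],138))
d=grab_frame("wrist"); cv2.imwrite("pics/w3.png",d["frame"][...,::-1])
d=grab_frame("scene"); cv2.imwrite("pics/s3.png",cv2.resize(d["frame"][140:280,170:350],None,fx=4,fy=4)[...,::-1])
E
```

```text
t: 6.1
eef_pos: [0.511, -0.0747, 0.2868]
tool_rot: [0.359, 0.934, 0.0, 0.0]
ft_force: [4.7, 3.4, -6.3]
width: 0.013
0.012982449978446298 [ 4.7  3.4 -6.3] [ 0.46 -0.69 -0.01] (array([ 0.1, -2.5, 16.8]), np.float64(-0.02), np.float64(137.98), np.float64(0.03))
```

View pics/w3.png

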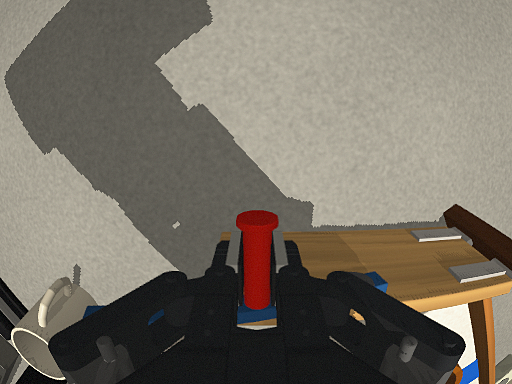

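View pics/s3.png

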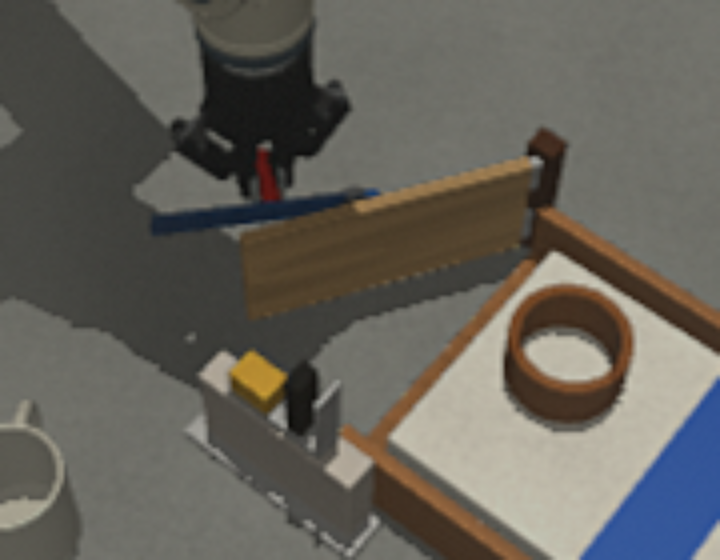

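```bash
python3 -m jog '{"xyz":[[-3.5,-0.7,0],[-6.9,-1.3,0],[-8.7,-1.6,0],[-8.7,-1.6,0]],"angular":[[0,0,-1],[0,0,-2],[0,0,-2.5],[0,0,-2.5]]}'
cat >> h.py <<'E'
def rad(s):  # grip relative to hinge in gate frame
    R=Ro.from_quat(s["tool_rot"]).as_matrix(); y=np.degrees(np.arctan2(R[1,0],R[0,0]))-180
    a=np.radians(y); c,n=np.cos(a),np.sin(a); d=np.array(s["eef_pos"][:2])*1000-H
    q=np.array([[c,n],[-n,c]])@d
    return 'toolyaw',round(y,2),'gateframe',np.round(q,1),'gate yaw by pos',round(np.degrees(np.arctan2(d[0],-d[1])+np.arctan2(40,198)),2),'R',round(np.hypot(*d),1),'z',round(s["eef_pos"][2]*1000,1),'F',np.round(s["ft_force"],1),'Fgate',np.round(np.array([[c,n],[-n,c]])@s["ft_force"][:2],1),'M',np.round(s["moment"],2),'w',round(s["width"],4)
E
python3 - <<'E'
from h import *; from cell import r
print(rad(r.state()))
E
```

```text
t: 6.7
eef_pos: [0.5292, -0.0963, 0.2866]
tool_rot: [0.292, 0.956, 0.0, -0.0]
ft_force: [5.5, 5.3, -5.8]
width: 0.0129
('toolyaw', np.float64(-33.95), 'gateframe', array([ -39.3, -198.4]), 'gate yaw by pos', np.float64(-33.72), 'R', np.float64(202.2), 'z', np.float64(286.6), 'F', array([ 5.5,  5.3, -5.8]), 'Fgate', array([1.6, 7.4]), 'M', array([ 0.61, -0.65, -0.02]), 'w', 0.0129)
```

```bash
python3 -m jog '{"xyz":[[-8.7,-1.4,0],[-8.7,-1.4,0],[-8.7,-1.4,0],[-8.7,-1.4,0],[-6.9,-1.2,0],[-5.2,-0.9,0],[-3.5,-0.7,0]],"angular":[[0,0,-2.5],[0,0,-2.5],[0,0,-2.5],[0,0,-2.5],[0,0,-2],[0,0,-1.5],[0,0,-1]]}'
python3 - <<'E'
from h import *; from cell import r,grab_frame
print(rad(r.state()))
d=grab_frame("scene"); cv2.imwrite("pics/s4.png",cv2.resize(d["frame"][140:280,170:350],None,fx=4,fy=4)[...,::-1])
d=grab_frame("top"); cv2.imwrite("pics/t4.png",cv2.resize(d["frame"][130:240,190:330],None,fx=5,fy=5)[...,::-1])
E
```

```text
t: 7.58
eef_pos: [0.569, -0.1279, 0.2865]
tool_rot: [0.169, 0.986, -0.0, -0.001]
ft_force: [-2.3, -5.5, -4.1]
width: 0.0126
('toolyaw', np.float64(-19.47), 'gateframe', array([ -39.5, -198.8]), 'gate yaw by pos', np.float64(-19.3), 'R', np.float64(202.7), 'z', np.float64(286.5), 'F', array([-2.3, -5.5, -4.1]), 'Fgate', array([-0.3, -5.9]), 'M', array([-0.94,  0.51, -0.04]), 'w', 0.0126)
```

View pics/s4.png

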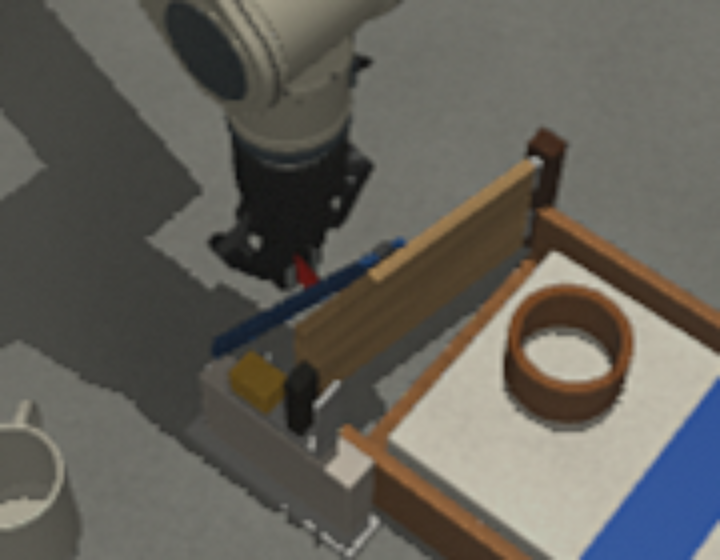

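View pics/t4.png

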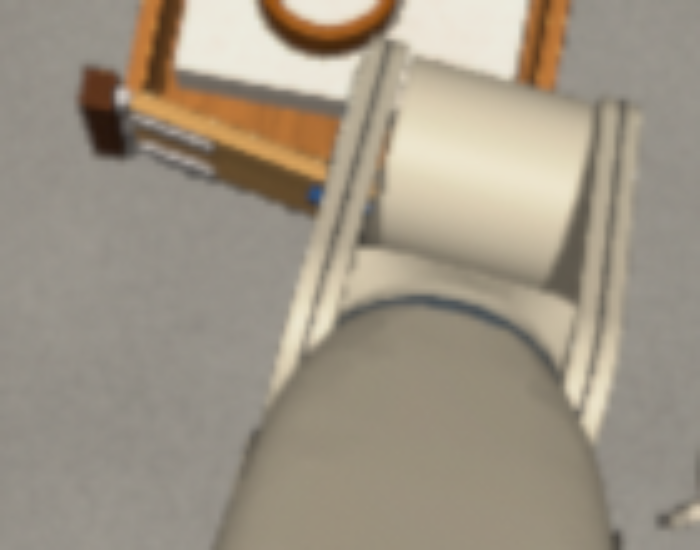

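```bash
python3 -m jog '{"xyz":[[-3.5,-0.9,0],[-3.5,-0.9,0],[-3.5,-0.8,0],[-3.5,-0.7,0],[-1.7,-0.3,0]],"angular":[[0,0,-1],[0,0,-1],[0,0,-1],[0,0,-1],[0,0,-0.5]]}'
python3 - <<'E'
from h import *; from cell import r,grab_frame
print(rad(r.state()))
d=grab_frame("scene"); cv2.imwrite("pics/s5.png",cv2.resize(d["frame"][140:280,170:350],None,fx=4,fy=4)[...,::-1])
E
```

```text
t: 8.3
eef_pos: [0.5833, -0.1361, 0.2869]
tool_rot: [0.13, 0.991, -0.0, -0.001]
ft_force: [-3.1, -4.9, -4.3]
width: 0.0127
('toolyaw', np.float64(-14.96), 'gateframe', array([ -39.1, -199.2]), 'gate yaw by pos', np.float64(-14.64), 'R', np.float64(203.0), 'z', np.float64(286.9), 'F', array([-3.1, -4.9, -4.3]), 'Fgate', array([-1.7, -5.5]), 'M', array([-1.  ,  0.5 , -0.05]), 'w', 0.0127)
```

View pics/s5.png

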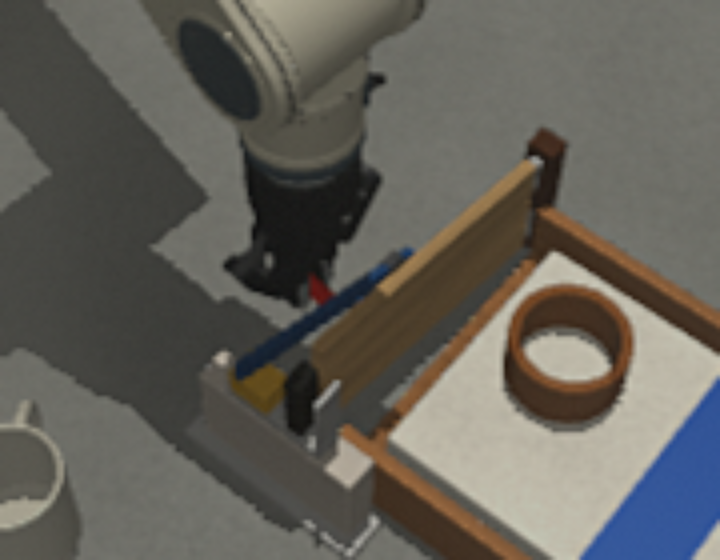

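```bash
for i in 1; do :; done; python3 -m jog '{"xyz":[[-1.7,-0.4,0],[-1.7,-0.4,0],[-1.7,-0.4,0],[-1.7,-0.3,0]],"angular":[[0,0,-0.5],[0,0,-0.5],[0,0,-0.5],[0,0,-0.5]]}'
python3 - <<'E'
from h import *; from cell import r,grab_frame
print(rad(r.state()))
E
```

```text
t: 8.85
eef_pos: [0.5895, -0.1391, 0.2869]
tool_rot: [0.113, 0.994, -0.0, -0.001]
ft_force: [-2.2, -4.7, -5.4]
width: 0.0128
('toolyaw', np.float64(-12.96), 'gateframe', array([ -39.3, -199.3]), 'gate yaw by pos', np.float64(-12.69), 'R', np.float64(203.1), 'z', np.float64(286.9), 'F', array([-2.2, -4.7, -5.4]), 'Fgate', array([-1.1, -5. ]), 'M', array([-1.01,  0.4 , -0.05]), 'w', 0.0128)
```

```bash
python3 -m jog '{"xyz":[[-1.4,-0.3,0],[-1.4,-0.2,0],[-1.4,-0.2,0]],"angular":[[0,0,-0.4],[0,0,-0.4],[0,0,-0.4]]}'
python3 - <<'E'
from h import *; from cell import r,grab_frame
print(rad(r.state()))
d=grab_frame("scene"); cv2.imwrite("pics/s6.png",cv2.resize(d["frame"][200:270,200:300],None,fx=8,fy=8,interpolation=cv2.INTER_CUBIC)[...,::-1])
E
```

```text
t: 9.22
eef_pos: [0.5934, -0.1408, 0.2869]
tool_rot: [0.102, 0.995, -0.0, -0.001]
ft_force: [-3.2, -5.7, -5.0]
width: 0.0132
('toolyaw', np.float64(-11.76), 'gateframe', array([ -39.3, -199.3]), 'gate yaw by pos', np.float64(-11.49), 'R', np.float64(203.2), 'z', np.float64(286.9), 'F', array([-3.2, -5.7, -5. ]), 'Fgate', array([-1.9, -6.2]), 'M', array([-1.19,  0.51, -0.04]), 'w', 0.0132)
```

View pics/s6.png

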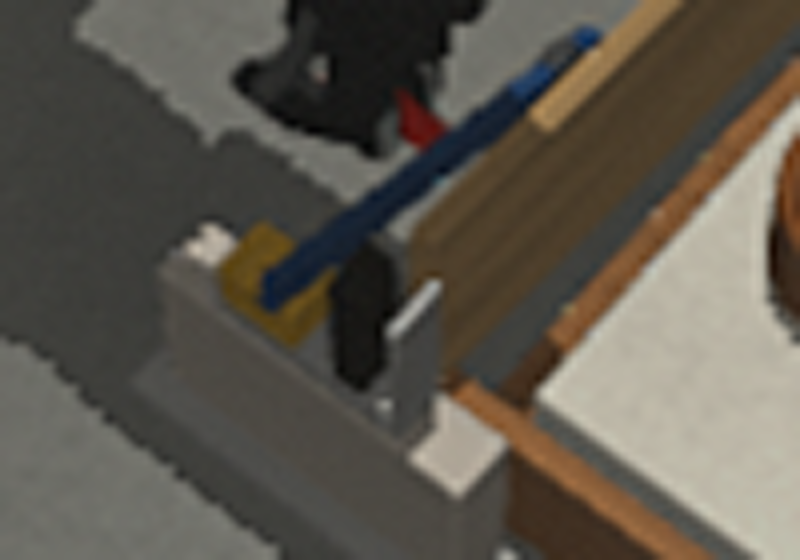

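```bash
python3 -m jog '{"xyz":[[-1.7,-0.3,0],[-1.7,-0.2,0],[-1.7,-0.2,0],[-1.7,-0.2,0]],"angular":[[0,0,-0.5],[0,0,-0.5],[0,0,-0.5],[0,0,-0.5]]}'
python3 - <<'E'
from h import *; from cell import r,grab_frame
print(rad(r.state()))
E
python3 -m jog '{"xyz":[[-1.1,-0.2,0],[-1.1,-0.2,0],[-1.1,-0.2,0]],"angular":[[0,0,-0.3],[0,0,-0.3],[0,0,-0.3]]}'
python3 - <<'E'
from h import *; from cell import r,grab_frame
print(rad(r.state()))
d=grab_frame("scene"); cv2.imwrite("pics/s7.png",cv2.resize(d["frame"][200:270,200:300],None,fx=8,fy=8,interpolation=cv2.INTER_CUBIC)[...,::-1])
E
```

```text
t: 9.78
eef_pos: [0.5999, -0.1434, 0.287]
tool_rot: [0.085, 0.996, -0.001, -0.0]
ft_force: [-3.3, -9.2, -4.0]
width: 0.013
('toolyaw', np.float64(-9.75), 'gateframe', array([ -39.4, -199.3]), 'gate yaw by pos', np.float64(-9.51), 'R', np.float64(203.1), 'z', np.float64(287.0), 'F', array([-3.3, -9.2, -4. ]), 'Fgate', array([-1.7, -9.6]), 'M', array([-1.53,  0.56, -0.09]), 'w', 0.013)
t: 10.15
eef_pos: [0.603, -0.1446, 0.287]
tool_rot: [0.077, 0.997, -0.001, -0.001]
ft_force: [-5.6, -7.8, -2.9]
width: 0.0126
('toolyaw', np.float64(-8.86), 'gateframe', array([ -39.3, -199.4]), 'gate yaw by pos', np.float64(-8.59), 'R', np.float64(203.2), 'z', np.float64(287.0), 'F', array([-5.6, -7.8, -2.9]), 'Fgate', array([-4.4, -8.6]), 'M', array([-1.46,  0.73, -0.11]), 'w', 0.0126)
```

View pics/s7.png

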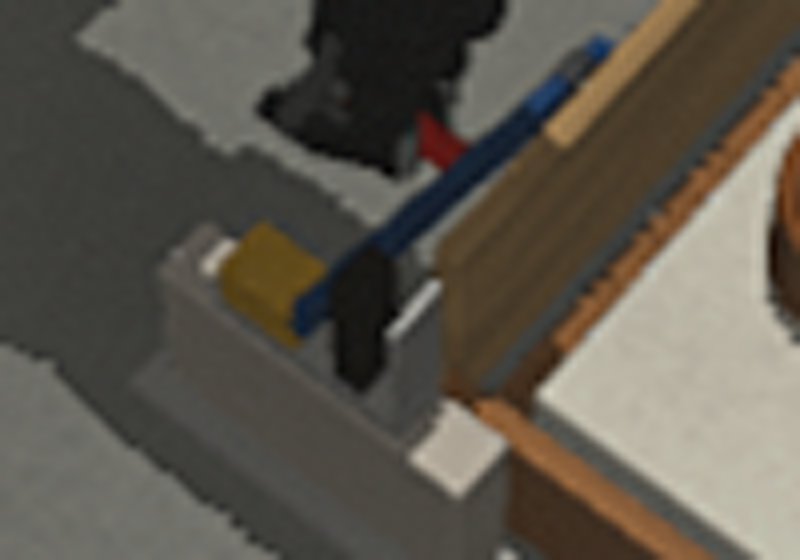

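```bash
python3 -m jog '{"xyz":[[-1.1,-0.5,0],[-1.1,-0.5,0],[-1.1,-0.5,0]],"angular":[[0,0,-0.3],[0,0,-0.3],[0,0,-0.3]]}'
python3 - <<'E'
from h import *; from cell import r,grab_frame
print(rad(r.state()))
d=grab_frame("scene"); cv2.imwrite("pics/s8.png",cv2.resize(d["frame"][200:270,200:300],None,fx=8,fy=8,interpolation=cv2.INTER_CUBIC)[...,::-1])
E
```

```text
t: 10.58
eef_pos: [0.6049, -0.1456, 0.2869]
tool_rot: [0.07, 0.998, 0.0, -0.003]
ft_force: [-11.6, -0.4, 3.1]
width: 0.0128
('toolyaw', np.float64(-8.0), 'gateframe', array([ -40.3, -199.5]), 'gate yaw by pos', np.float64(-8.0), 'R', np.float64(203.5), 'z', np.float64(286.9), 'F', array([-11.6,  -0.4,   3.1]), 'Fgate', array([-11.4,  -2. ]), 'M', array([-0.35,  1.73, -0.18]), 'w', 0.0128)
```

View pics/s8.png

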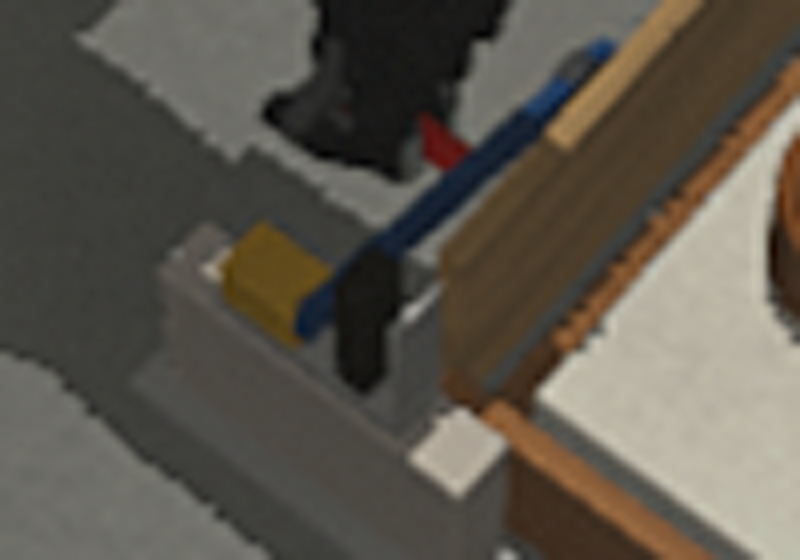

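Contact with the buffer is felt: the normal force went from about 2 to 11 N at gate yaw of about -8.4°. I'll back off to mid-catch, about 4 mm at the bar plus the compression.

```bash
python3 -m jog '{"xyz":[[1.5,0.3,0],[1.5,0.3,0],[1.5,0.3,0],[0,0,0]],"angular":[[0,0,0.4],[0,0,0.4],[0,0,0.5],[0,0,0]]}'
python3 - <<'E'
from h import *; from cell import r,grab_frame
print(rad(r.state()))
d=grab_frame("scene"); cv2.imwrite("pics/s9.png",cv2.resize(d["frame"][200:270,200:300],None,fx=8,fy=8,interpolation=cv2.INTER_CUBIC)[...,::-1])
E
```

```text
t: 11.12
eef_pos: [0.6018, -0.1444, 0.287]
tool_rot: [0.081, 0.997, -0.0, -0.0]
ft_force: [-2.5, -3.9, -5.0]
width: 0.0132
('toolyaw', np.float64(-9.29), 'gateframe', array([ -39. , -199.6]), 'gate yaw by pos', np.float64(-8.91), 'R', np.float64(203.4), 'z', np.float64(287.0), 'F', array([-2.5, -3.9, -5. ]), 'Fgate', array([-1.9, -4.3]), 'M', array([-0.98,  0.38,  0.02]), 'w', 0.0132)
```

View pics/s9.png

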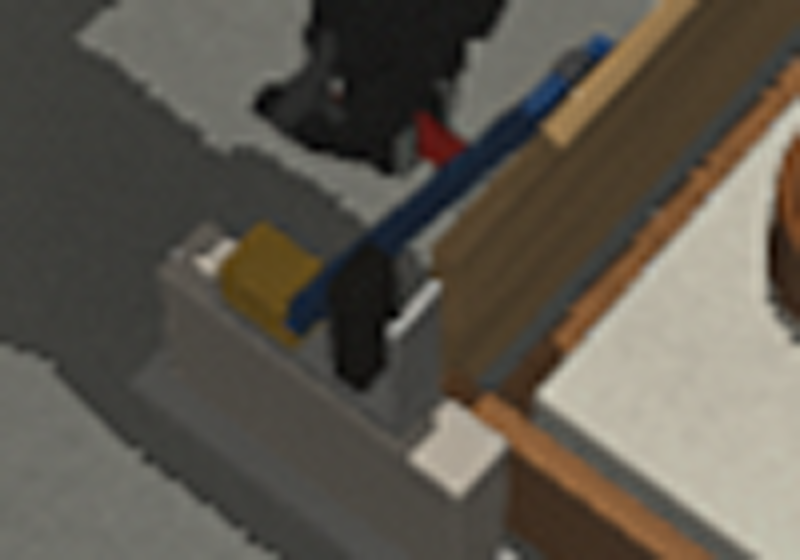

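```bash
python3 -m jog '{"xyz":[[0.3,-0.4,2],[0,-0.5,3],[0,-0.3,3],[0,0,0]],"angular":[[0,0,0],[0,0,0],[0,0,0],[0,0,0]]}'
python3 - <<'E'
from h import *; from cell import r,grab_frame
print(rad(r.state()))
E
python3 -m jog '{"xyz":[[0,-0.3,2],[0,-0.2,1.5],[0,0,0]],"angular":[[0,0,0],[0,0,0],[0,0,0]]}'
python3 - <<'E'
from h import *; from cell import r,grab_frame
print(rad(r.state()))
d=grab_frame("scene"); cv2.imwrite("pics/s10.png",cv2.resize(d["frame"][200:270,200:300],None,fx=8,fy=8,interpolation=cv2.INTER_CUBIC)[...,::-1])
E
```

```text
t: 11.68
eef_pos: [0.602, -0.1458, 0.2799]
tool_rot: [0.081, 0.997, -0.0, 0.001]
ft_force: [-2.7, -5.3, 1.2]
width: 0.0128
('toolyaw', np.float64(-9.31), 'gateframe', array([ -38.5, -200.9]), 'gate yaw by pos', np.float64(-8.73), 'R', np.float64(204.6), 'z', np.float64(279.9), 'F', array([-2.7, -5.3,  1.2]), 'Fgate', array([-1.8, -5.7]), 'M', array([-0.61,  0.32, -0.05]), 'w', 0.0128)
t: 12.05
eef_pos: [0.602, -0.1461, 0.2766]
tool_rot: [0.081, 0.997, -0.0, 0.001]
ft_force: [-1.8, -5.8, 1.8]
width: 0.0128
('toolyaw', np.float64(-9.31), 'gateframe', array([ -38.4, -201.3]), 'gate yaw by pos', np.float64(-8.7), 'R', np.float64(205.0), 'z', np.float64(276.6), 'F', array([-1.8, -5.8,  1.8]), 'Fgate', array([-0.9, -6. ]), 'M', array([-0.58,  0.27, -0.04]), 'w', 0.0128)
```

View pics/s10.png

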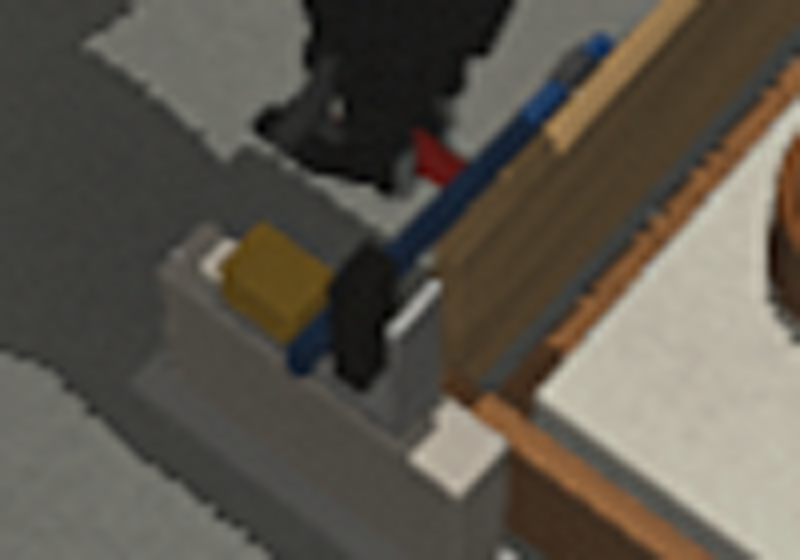

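```bash
python3 -m jog '{"xyz":[[0,-0.1,2],[0,0,1.5],[0,0,1],[0,0,0]],"angular":[[0,0,0],[0,0,0],[0,0,0],[0,0,0]]}'
python3 - <<'E'
from h import *; from cell import r,grab_frame
print(rad(r.state()))
d=grab_frame("scene"); cv2.imwrite("pics/s11.png",cv2.resize(d["frame"][200:270,200:300],None,fx=8,fy=8,interpolation=cv2.INTER_CUBIC)[...,::-1])
E
```

```text
t: 12.6
eef_pos: [0.6019, -0.1463, 0.2719]
tool_rot: [0.081, 0.997, -0.0, 0.001]
ft_force: [-1.6, -4.8, 2.0]
width: 0.0129
('toolyaw', np.float64(-9.31), 'gateframe', array([ -38.5, -201.5]), 'gate yaw by pos', np.float64(-8.7), 'R', np.float64(205.1), 'z', np.float64(271.9), 'F', array([-1.6, -4.8,  2. ]), 'Fgate', array([-0.8, -5. ]), 'M', array([-0.61,  0.17, -0.01]), 'w', 0.0129)
```

View pics/s11.png

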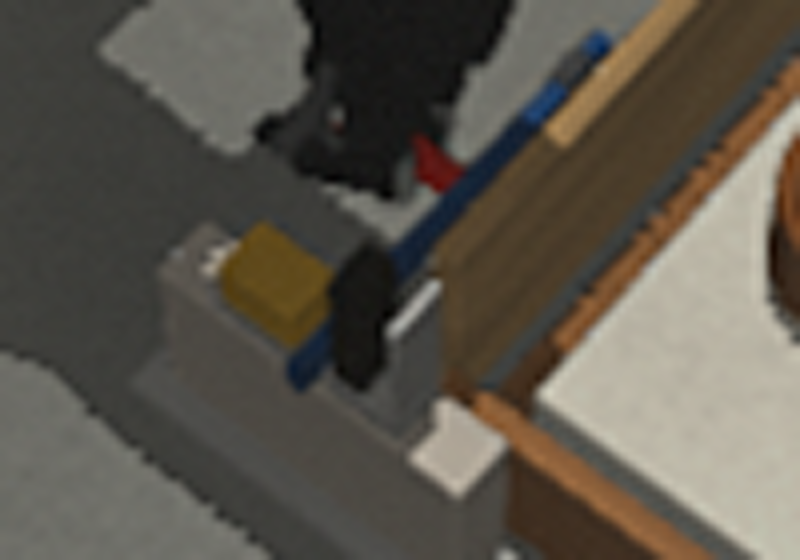

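```bash
python3 -m jog '{"xyz":[[0,0,0.5],[0,0,0.3],[0,0,0]],"angular":[[0,0,0],[0,0,0],[0,0,0]]}'
python3 -m jog '{"xyz":[[0,0,0],[0,0,0],[0,0,0],[0,0,0],[0,0,0]],"angular":[[0,0,0],[0,0,0],[0,0,0],[0,0,0],[0,0,0]]}' 0.45
python3 - <<'E'
from h import *; from cell import r,grab_frame
print(rad(r.state()))
d=grab_frame("scene"); cv2.imwrite("pics/s12.png",cv2.resize(d["frame"][200:270,200:300],None,fx=8,fy=8,interpolation=cv2.INTER_CUBIC)[...,::-1])
d=grab_frame("wrist"); cv2.imwrite("pics/w12.png",d["frame"][...,::-1])
E
```

```text
t: 13.02
eef_pos: [0.602, -0.1463, 0.2716]
tool_rot: [0.081, 0.997, -0.0, 0.001]
ft_force: [-3.0, -4.9, 4.1]
width: 0.013
t: 13.65
eef_pos: [0.6015, -0.1458, 0.2704]
tool_rot: [0.081, 0.997, 0.0, -0.0]
ft_force: [-0.1, 1.2, -0.5]
width: 0.0389
('toolyaw', np.float64(-9.32), 'gateframe', array([ -39. , -201.1]), 'gate yaw by pos', np.float64(-8.87), 'R', np.float64(204.8), 'z', np.float64(270.4), 'F', array([-0.1,  1.2, -0.5]), 'Fgate', array([-0.3,  1.1]), 'M', array([-0.04,  0.  , -0.  ]), 'w', 0.0389)
```

View pics/s12.png

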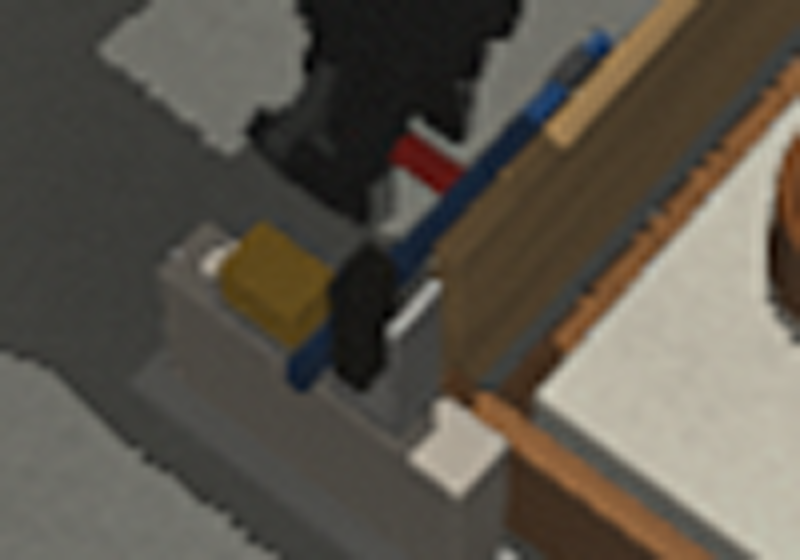

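View pics/w12.png

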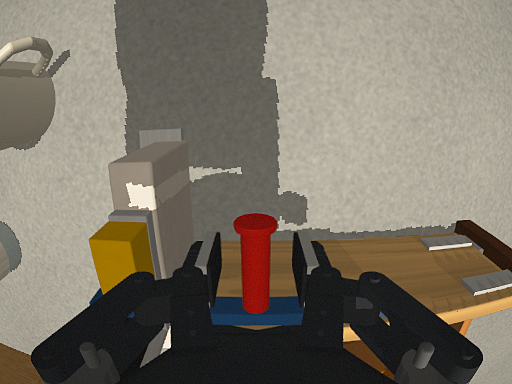

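The bar sits in the catch and the pads stand clear on both sides of the knob, at columns 215 and 298 against 240 to 272. I'll lift straight up.

```bash
python3 -m jog '{"xyz":[[0,0,-6],[0,0,-15],[0,0,-25],[0,0,-30],[0,0,-30],[0,0,-25],[0,0,-10]],"angular":[[0,0,0],[0,0,0],[0,0,0],[0,0,0],[0,0,0],[0,0,0],[0,0,0]]}'
python3 -m jog '{"xyz":[[20,0,0],[35,0,0],[40,0,0],[40,0,0],[30,0,0],[15,0,0],[0,0,0]],"angular":[[0,0,0],[0,0,0],[0,0,0],[0,0,0],[0,0,0],[0,0,0],[0,0,0]]}'
python3 - <<'E'
from h import *; from cell import r,grab_frame
print(rad(r.state()))
d=grab_frame("scene"); np.savez("s13.npz",**d);cv2.imwrite("pics/s13.png",cv2.resize(d["frame"][170:270,190:320],None,fx=6,fy=6,interpolation=cv2.INTER_CUBIC)[...,::-1])
d=grab_frame("wrist"); np.savez("w13.npz",**d); cv2.imwrite("pics/w13.png",d["frame"][...,::-1])
d=grab_frame("top"); cv2.imwrite("pics/t13.png",d["frame"][...,::-1])
E
```

```text
t: 14.62
eef_pos: [0.6017, -0.146, 0.4142]
tool_rot: [0.081, 0.997, -0.0, 0.002]
ft_force: [-0.3, -1.1, -1.6]
width: 0.0383
t: 15.5
eef_pos: [0.4236, -0.1167, 0.4116]
tool_rot: [0.081, 0.997, -0.0, 0.0]
ft_force: [-0.4, -0.1, 0.4]
width: 0.0385
('toolyaw', np.float64(-9.33), 'gateframe', array([-219.2, -201.2]), 'gate yaw by pos', np.float64(-45.36), 'R', np.float64(297.6), 'z', np.float64(411.6), 'F', array([-0.4, -0.1,  0.4]), 'Fgate', array([-0.4, -0.2]), 'M', array([0.04, 0.02, 0.03]), 'w', 0.0385)
```

View pics/s13.png

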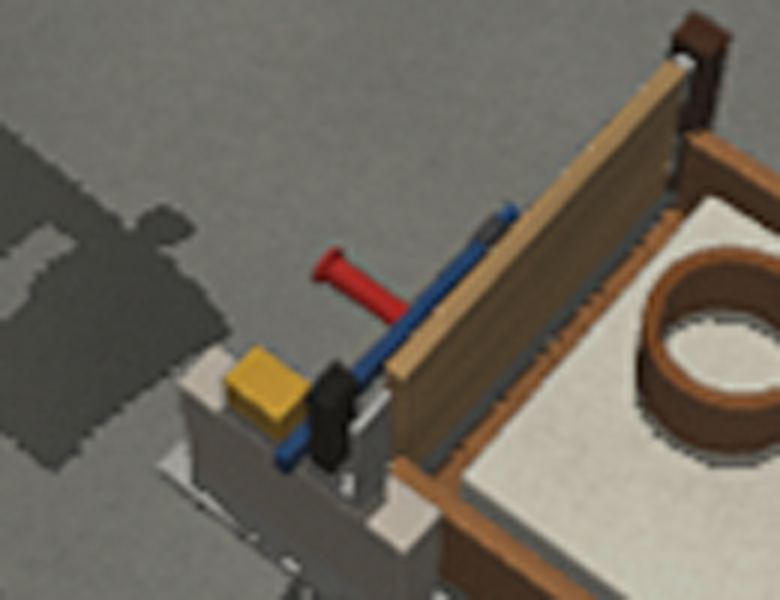

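View pics/w13.png

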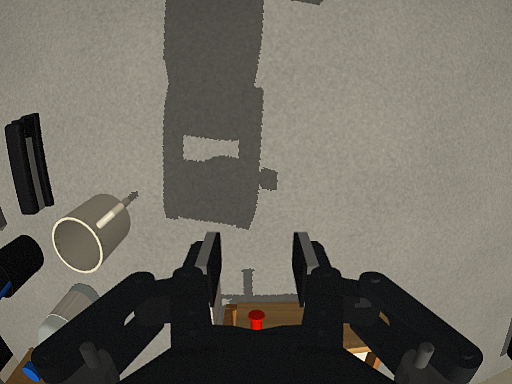

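View pics/t13.png

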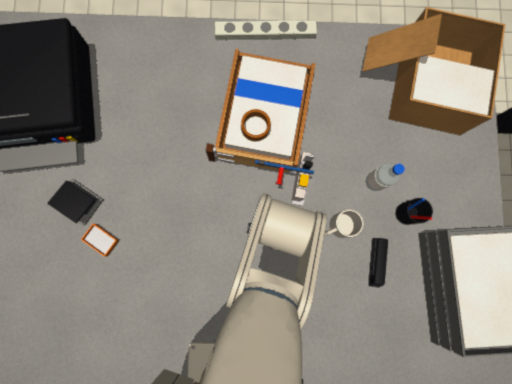

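The scene view shows the bar level and parallel to the gate's top, lying between the yellow striker and the black buffer. The gripper is well clear, and the mug, bottle, pot, stapler, tape and the rest are where they were in the first picture.

Run:
```python
from cell import r
r.hand_in(); print(r.state()["t"])
```

```text
the job is handed in; nothing more can be done
the job is handed in; nothing more can be done
```

The gate is shut and latched, and I handed the job in at about 15.7 s of the 51 s allowed.

- **What I did:** I gripped the red knob and lifted the bar to about 0.26 rad. I swung the gate shut over the striker, slowing down at the end. The buffer was felt at about 11 N on the wrist. I then backed off about 4 mm at the bar, lowered it into the catch, let go and withdrew.
- **Last checks:** After release the wrist force was near zero. The last scene picture shows the bar level, parallel to the gate's top, between striker and buffer. The top picture shows the other objects where they were at the start, judged by eye.
- **Disagreement:** From the first images I expected the buffer at a gate angle about 0.02 rad more open than where I felt it. That is within the measuring error, and I went by the felt contact.
- **Not measured:** I judged the final latch angle from the knob's height, back within about 1 mm of where it started, and from the picture.

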